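# Find the full canister by its weight and set it on the check-weigh flap

## Robot

A 6-joint arm with a two-finger parallel gripper is mounted at the origin on a cart in front of the work surface, level with it; the furniture and walls round the work are solid. World frame = base frame: x ahead of the robot, y to its left, z up, the work surface at z = 0. Lengths are in m, angles in rad, forces in N, time in s.
With the tool pointing down it reaches from about 0.35 to 0.975 m from the base axis. Payload 7.1 kg.
Tool frame: the origin (TCP) lies at the centre of the arm's flange, where the gripper is bolted on; the fingertips stand 182 mm ahead of it and the grasp point (between the pads) lies 163 mm ahead of it; z points along the fingers, y is the direction in which the jaws open and shut (so a half turn about z gives the same grasp; the last joint's range is limited). The gripper opens to 88 mm and grips with 3 to 60 N. Pads are 20 mm wide; open, the fingers measure 115 mm over their backs; the gripper's body (75 mm by 178 mm) begins 61 mm behind the grasp point.
Start: joints at [-1.362, 0.423, 1.63, -0, 1.089, -0.019], TCP at [0.141, -0.609, 0.405] pointing down, gripper open.
Joint ranges: [-3, 3], [-0.9, 2.11], [0.09, 2.58], [-1.31, 4.45], [0.11, 2.69], [-2.54, 2.54]. Speed limits (rad/s): [2.39, 2.39, 3.01, 3.14, 3.14, 3.14].

## Interface

Orientations are given as [roll, pitch, yaw] about the fixed x, y, z axes, in that order (R = Rz(yaw) Ry(pitch) Rx(roll)).
In Python, from plant import state, get_image, ticket, spotter gives the robot as it stands. The module is installed in compiled form; this text tells all that it offers.
- The arm moves only by the shell command python3 -m handwheel 'ROWS'. ROWS is JSON, a list of rows, each a list of 7 numbers: the shift along the tool's x, y, z in units of 25 mm (1.0 is 25 mm), then the turn, a rotation vector about the tool's x, y, z in units of 8 degrees (1.0 is 8 degrees), then the opening, from 0 (shut) to 1 (fully open). A call has 1 to 8 rows; each row is the pose to reach, as a shift and turn from the pose commanded when the call began, along the tool's axes at that moment; what a row does not reach only later rows make up. A row lasts 1/8 s, in which the tool goes at most 62.5 mm and 10.7 degrees, less where a joint would pass 70% of its speed; a pose out of reach is approached as far as the arm can. A call with a gripper value outside its range is refused whole. The fingers move at their own pace and stop on an object; the grip force is fixed at half the most. Time passes only in rows, so rows that repeat a pose let the fingers close. It gives the time, the measured TCP pose, the force and the opening at its end, in the units of the state.
- state(): the state, without advancing time (a new reading comes with each control period).
- get_image(name): name is "side" or "top" or "wrist"; returns a dict with "color" (480x640x3 uint8, red, green, blue), "mtx" (3x3 intrinsics, pixels), "extrinsics" (4x4, takes a point from camera to world coordinates). Camera axes: x right, y up, looking along -z (the intrinsics and any distortion apply to the point x, -y, -z); pixel columns grow to the right and rows downward; lengths in m; the calibration is good to about 2 mm. A picture is of the moment at which its call begins. There is no depth.
- ticket.hand_in(): hands the job in, once; it reports no verdict.
Trained networks look in a picture, given as the dict that the camera call returned (one of the last four; its "shot" number tells which), for a name from the list of things; names that differ only in an ending like _2 or _b are one class to them, and where a whole thing is asked for, a point or a joint stands for the part that bears it (a point fixed in the world has none). Each returns a list of dicts, best first, with "conf" (0 to 1); they miss things now and then, are a little off and sometimes report something else, mostly with a low value. They report only what shows in the picture. A call takes as long as a camera call. They do not tell look-alikes from the thing itself.
- spotter.recognise(picture, query): "location" ([row, column] in pixels, amid what is visible of it).
The state is a dict: "clock": time; "qpos": joint angles; "qvel": joint speeds; "joint_torque": joint torques, N m; "eef_pos": TCP position; "eef_rot": TCP orientation; "contact_force": force on the tool from outside, world axes, zero at the start; "torque": the same for the moment, N m; "grip_width": finger opening in m.
Only numpy, scipy, OpenCV 4.12 (cv2) and the standard library are available. Lean on these libraries where they do the work, as an engineer would, in place of code of your own. Each camera call takes 0.05 s, during which the arm holds its last target. There are 200 camera calls.

## Task

One of the three look-alike steel canisters is full of casting metal, the other two are nearly empty: find the full one by its weight. Tilt it to the slope of the raised sprung flap and set it down flat there, against the brass lip, before letting go of it; then press the flap by its red pad down until it lies level, where only the full canister holds it down. Leave the two other canisters standing on the bench about where they stood, and do not disturb the other things.

Things in the scene. Friction and masses are not known exactly. Their poses are not given: they have to be found in the camera images.
- pot_a: upright round steel canister with a black screwed-on lid (does not open), 52 mm across, 62 high (steel side up to 49 mm, the lid 51 mm across above it). Origin: centre of the underside; z up along its axis. The full one weighs about 0.52 kg, the other two 0.15 kg each; which is which is drawn at every start and cannot be seen. Grasp it by the steel side.
- pot_b: upright round steel canister with a black screwed-on lid (does not open), 52 mm across, 62 high (steel side up to 49 mm, the lid 51 mm across above it). Origin: centre of the underside; z up along its axis. The full one weighs about 0.52 kg, the other two 0.15 kg each; which is which is drawn at every start and cannot be seen. Grasp it by the steel side.
- pot_c: upright round steel canister with a black screwed-on lid (does not open), 52 mm across, 62 high (steel side up to 49 mm, the lid 51 mm across above it). Origin: centre of the underside; z up along its axis. The full one weighs about 0.52 kg, the other two 0.15 kg each; which is which is drawn at every start and cannot be seen. Grasp it by the steel side.
- flap_stand: fixed dark steel stand of the flap, foot 190 x 130 mm; origin on the bench under the hinge, x horizontal from the hinge towards the flap's free edge (roughly away from the robot), y along the hinge. The hinge axis is 50 mm above the bench.
- flap (a joint): angle of the flap, rad: 0 = raised by its spring, its free far edge 0.55 rad (31.5 deg) above level; 0.55 = level, on its stops. The spring and friction are such that empty, or with a nearly empty canister, it springs up again; the full one is too light to sink it from the raised position but holds it level once it has been pressed there. Pressing at the red pad takes about 1 N with the full canister on it, about 3 N empty.
- flap_seat (a point): point on the upper face of the flap (aluminium plate, 108 mm wide in y, 6 thick, 152 mm long from the hinge), 75 mm from the hinge axis: where the middle of the canister's underside belongs. Axes turn with the flap: x up the slope away from the hinge, y along the hinge, z square to the plate. The brass lip (10 mm high, 100 mm long in y) has its face at x = -26 mm, so a canister centred here just touches it.
- flap_pad (a point): middle of the top of the red press pad (28 mm in x, 90 in y) at the flap's free far edge, 136 mm from the hinge axis and 3 mm above the plate; same axes as flap_seat, moves with the flap
- lighter: blue pocket lighter, 24x70x13 mm, loose, lying on the bench; leave alone. Origin: centre of its underside
- pliers: red-handled flat pliers, 45x138x12 mm, loose, lying on the bench; leave alone. Origin: centre of its underside
- wax_ring: green wax ring, 26 across and 14 high mm, loose, lying on the bench; leave alone. Origin: centre of its underside
Things that resemble listed ones, but are neither listed nor needed, are in the scene too. Leave any orange look-alike of the pot_c alone.

How it is judged:
By the outcome, as a careful person would: the job done as asked, in the order asked, and still so for the second after the job is handed in, with the robot touching nothing.
It also fails if it takes over 64 s, if anything falls off the work surface, if the arm or the gripper's body presses on something with over 40 N, if the wrist force passes 120 N, or if a joint passes its speed limit or range.

## Working session

There is one attempt and no reset: what is moved stays moved. The work goes in short steps, Python scripts to look and compute and a shell command to move; the robot and the scene stay as the last step left them, time stands still between calls to the robot, and variables do not carry over. Pictures are saved under pics/ and viewed, about 8 in all and at most 12, crops included, and the job is handed in when it is done.

```bash
mkdir -p pics; ls; python3 - <<'E'
from plant import state,get_image,spotter
import cv2,json,numpy as np
s=state();print({k:np.round(v,4).tolist() for k,v in s.items()})
for n in("top","side"):
    p=get_image(n);cv2.imwrite(f"pics/{n}0.png",p["color"][:,:,::-1])
    print(n,p.keys(),np.round(p["mtx"],2).tolist(),np.round(p["extrinsics"],4).tolist())
    for q in("pot_a","flap_stand","flap_pad","lighter","pliers","wax_ring"):
        print(q,[(np.round(d["location"],1).tolist(),round(d["conf"],2)) for d in spotter.recognise(p,q)])
E
```

```text
pics
{'clock': 0.0, 'qpos': [-1.362, 0.4238, 1.6307, -0.0, 1.0886, -0.019], 'qvel': [-0.0016, 0.0009, 0.0001, 0.0011, 0.0003, 0.0012], 'joint_torque': [0.0036, -54.4614, -27.367, 0.0646, 0.0227, -0.0001], 'eef_pos': [0.1411, -0.6086, 0.4039], 'eef_rot': [-3.1401, -0.0, 0.2278], 'contact_force': [0.0234, 0.4031, 0.0138], 'torque': [0.0076, -0.0394, -0.0652], 'grip_width': 0.0877}
top dict_keys(['color', 'mtx', 'extrinsics', 'shot']) [[562.23, 0.0, 313.95], [0.0, 562.23, 240.4], [0.0, 0.0, 1.0]] [[0.0141, 0.9856, -0.1687, 0.2884], [-0.9999, 0.0142, -0.0003, 0.2359], [0.0021, 0.1687, 0.9857, 1.3686], [0.0, 0.0, 0.0, 1.0]]
pot_a [([276.5, 325.1], 0.9), ([191.3, 316.6], 0.73), ([247.2, 266.9], 0.6), ([175.4, 214.2], 0.56)]
flap_stand [([219.0, 409.5], 0.56)]
flap_pad [([210.7, 410.4], 0.78)]
lighter [([184.0, 262.6], 0.6)]
pliers [([300.5, 392.4], 0.88)]
wax_ring []
side dict_keys(['color', 'mtx', 'extrinsics', 'shot']) [[518.86, 0.0, 313.07], [0.0, 518.86, 247.15], [0.0, 0.0, 1.0]] [[-0.9864, 0.1008, -0.1297, 0.4094], [-0.1639, -0.6524, 0.7399, 0.9514], [-0.0101, 0.7511, 0.6601, 0.7399], [0.0, 0.0, 0.0, 1.0]]
pot_a [([318.7, 331.2], 0.93), ([268.5, 367.7], 0.86), ([372.0, 208.1], 0.8), ([263.9, 265.1], 0.59)]
flap_stand [([196.9, 317.3], 0.93)]
flap_pad [([183.0, 312.0], 0.83)]
lighter [([331.3, 230.9], 0.65), ([183.9, 313.3], 0.54), ([266.1, 266.9], 0.31)]
pliers [([230.0, 399.2], 0.72)]
wax_ring [([384.1, 269.8], 0.41)]
```

```bash
python3 - <<'E'
import cv2
a=cv2.imread("pics/top0.png")[130:370,160:500];cv2.imwrite("pics/top0c.png",cv2.resize(a,None,fx=2.35,fy=2.35,interpolation=2))
a=cv2.imread("pics/side0.png")[120:440,150:470];cv2.imwrite("pics/side0c.png",cv2.resize(a,(600,600),interpolation=2))
E
```

```text
(no output)
```

View pics/top0c.png

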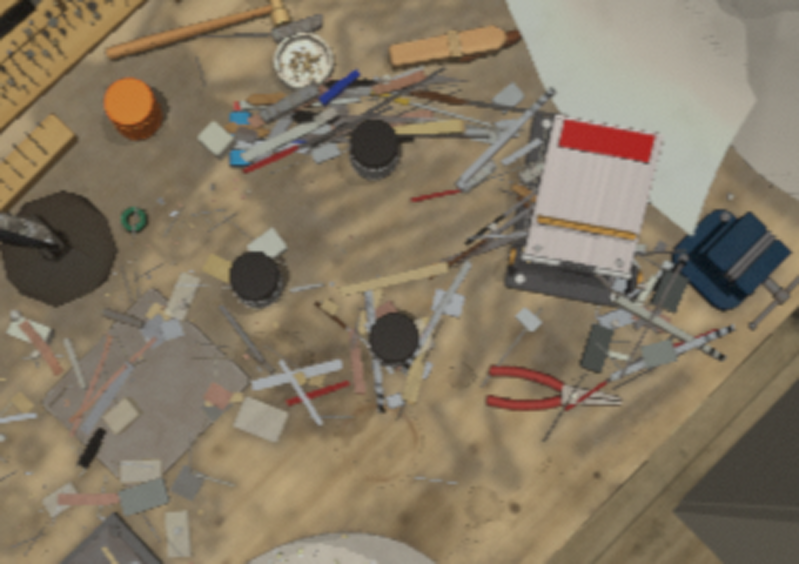

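View pics/side0c.png

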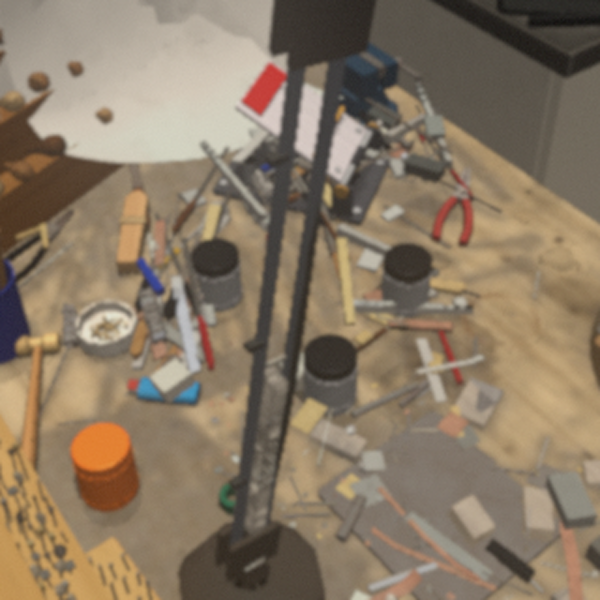

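The crops show three black-lidded steel canisters, in top-crop pixels at (375,145), (256,277) and (394,338). The orange look-alike is at (132,107) and I'll leave it alone. The flap's red pad is at (607,142) and its brass lip at (586,227). The lamp post stands on the left with its base at (55,240). The pliers are at (555,388), the lighter is the blue item near (240,140), and the wax ring is at (133,218).

Next I'll measure positions.

```bash
cat > h.py <<'E'
import numpy as np,cv2
from scipy.optimize import least_squares
from scipy.spatial.transform import Rotation as Ro
def proj(p,P):
    E=np.linalg.inv(p["extrinsics"]);c=np.asarray(P)@E[:3,:3].T+E[:3,3]
    c=c*[1,-1,-1];u=c@np.asarray(p["mtx"]).T
    return u[:,:2]/u[:,2:]
def blob(m,uv):
    n,l,st,ce=cv2.connectedComponentsWithStats(m.astype(np.uint8))
    i=1+np.argmin([np.hypot(*(ce[k]-uv))+(1e4 if st[k,4]<80 else 0) for k in range(1,n)])
    return (l==i).astype(np.uint8),st[i],ce[i]
def lidpts(x,y,r=.0255,z0=.049,z1=.062):
    t=np.linspace(0,2*np.pi,60);return np.array([[x+r*np.cos(a),y+r*np.sin(a),z] for a in t for z in(z0,z1)])
def hullc(uv):
    h=cv2.convexHull(uv.astype(np.float32));M=cv2.moments(h);return np.array([M["m10"],M["m01"]])/M["m00"],M["m00"]
def flap(P,ang):  # P=(x,y,yaw), points in flap frame (along,y,up); ang=elevation
    x,y,yaw=P;R=Ro.from_euler("zy",[yaw,-ang]).as_matrix()
    return lambda q:np.asarray(q)@R.T+[x,y,.05]
E
python3 - <<'E'
from h import *;from plant import get_image
pt,ps=get_image("top"),get_image("side")
def rough(p,u,z):
    return least_squares(lambda q:(proj(p,[[*q,z]])-u).ravel(),[.5,0]).x
for name,ut in (("1",(319.6,191.7)),("2",(268.9,247.9)),("3",(327.7,273.8))):
    q=rough(pt,np.array(ut),.058);obs=[]
    for p in(pt,ps):
        g=p["color"].max(2);u=proj(p,[[*q,.056]])[0]
        m=(g<62);m2=np.zeros_like(m);r=26
        c,rr=u.astype(int);m2[rr-r:rr+r,c-r:c+r]=m[rr-r:rr+r,c-r:c+r]
        m2=cv2.morphologyEx(m2.astype(np.uint8),cv2.MORPH_OPEN,np.ones((5,5)))
        b,st,ce=blob(m2,u);obs.append((p,ce,st[4]))
    f=lambda q,o:np.concatenate([hullc(proj(p,lidpts(*q)))[0]-ce for p,ce,_ in o])
    for o in(obs[:1],obs[1:],obs): print(name,np.round(least_squares(f,q,args=(o,)).x,4),[a for *_,a in o],[round(hullc(proj(p,lidpts(*q)))[1]) for p,*_ in o])
cor={}
for k,p,u in(("t",pt,(418,190)),("s",ps,(291,167))):
    I=p["color"].astype(int);m=(I[...,0]>130)&(I[...,1]<70)&(I[...,2]<80)
    b,st,ce=blob(m,u);c=cv2.findContours(b,0,1)[0][0]
    cor[k]=cv2.boxPoints(cv2.minAreaRect(c));print(k,st,np.round(ce,1),np.round(cor[k],1).tolist(),cv2.contourArea(c))
    cor[k]=(p,b,ce)
Q=np.array([[a,y,.006] for a in(.122,.15) for y in(-.045,.045)])   # plate upper face height guess added below
for off in(.003,.006,.009):
  Q[:,2]=off
  def f(P,ks="ts"):
    r=[]
    for k in ks:
        p,b,ce=cor[k];uv=proj(p,flap(P,.55)(Q));h=cv2.convexHull(uv.astype(np.float32));M=cv2.moments(h);m=cv2.moments(b,True)
        r+=[M["m10"]/M["m00"]-ce[0],M["m01"]/M["m00"]-ce[1]]
        r+=[(M[s]/M["m00"]-m[s]/m["m00"])/20 for s in("mu20","mu11","mu02")]
    return np.array(r)
  for ks in("t","ts"):
    s=least_squares(f,[.5,-.1,0],args=(ks,),x_scale=[.01,.01,.1]);print(off,ks,np.round(s.x,4),round(s.cost,3))
E
```

```text
1 [0.6341 0.2257] [np.int32(326)] [372]
1 [0.6239 0.2253] [np.int32(155)] [484]
1 [0.6281 0.2255] [np.int32(326), np.int32(155)] [372, 484]
2 [0.4945 0.344 ] [np.int32(331)] [381]
2 [0.4951 0.3447] [np.int32(425)] [637]
2 [0.4949 0.3444] [np.int32(331), np.int32(425)] [381, 637]
3 [0.4347 0.204 ] [np.int32(317)] [383]
3 [0.4373 0.2048] [np.int32(271)] [496]
3 [0.4363 0.2044] [np.int32(317), np.int32(271)] [383, 496]
t [398 182  40  17 415] [417.8 189.5] [[397.79998779296875, 191.3000030517578], [399.70001220703125, 180.60000610351562], [437.6000061035156, 187.60000610351562], [435.6000061035156, 198.3000030517578]] 367.5
s [281 156  22  24 223] [291. 167.] [[280.20001220703125, 173.10000610351562], [294.0, 154.6999969482422], [302.1000061035156, 160.8000030517578], [288.29998779296875, 179.1999969482422]] 196.0
0.003 t [ 0.5082  0.0016 -0.004 ] 0.538
0.003 ts [ 0.5046  0.0104 -0.0096] 9.546
0.006 t [ 0.5084  0.0014 -0.0009] 0.607
0.006 ts [0.5083 0.0041 0.0055] 2.673
0.009 t [ 0.5731 -0.0277  0.    ] 428.395
0.009 ts [0.51   0.0021 0.0144] 3.817
```

```bash
sed -i 's/from_euler("zy"/from_euler("ZY"/' h.py; cat > fl.py <<'E'
from h import *
def lid(p,q,th,r=26):
    g=p["color"].max(2);u=proj(p,[[*q,.056]])[0]
    c,rr=u.astype(int);m2=np.zeros(g.shape,np.uint8);m2[rr-r:rr+r,c-r:c+r]=g[rr-r:rr+r,c-r:c+r]<th
    m2=cv2.morphologyEx(m2,cv2.MORPH_OPEN,np.ones((7,7)))
    b,st,ce=blob(m2,u);s=least_squares(lambda q:hullc(proj(p,lidpts(*q)))[0]-ce,q).x
    return np.round(s,4),st[4],round(hullc(proj(p,lidpts(*s)))[1])
def red(p,u):
    I=p["color"].astype(int);m=(I[...,0]>120)&(I[...,1]<90)&(I[...,2]<90)&(I[...,0]>I[...,1]+60)
    return blob(m,u)
def fitflap(views,ang,off,x0):
    Q=np.array([[a,y,off] for a in(.122,.15) for y in(-.045,.045)])
    def f(P):
        r=[]
        for p,b,ce in views:
            M=hm(proj(p,flap(P,ang)(Q)));m=cv2.moments(b,True)
            r+=[M["m10"]/M["m00"]-ce[0],M["m01"]/M["m00"]-ce[1]]
            r+=[(M[s]/M["m00"]-m[s]/m["m00"])/20 for s in("mu20","mu11","mu02")]
        return np.array(r)
    return least_squares(f,x0,x_scale=[.01,.01,.1])
def hm(uv): return cv2.moments(cv2.convexHull(uv.astype(np.float32)))
E
python3 - <<'E'
from fl import *;from plant import get_image
pt,ps=get_image("top"),get_image("side")
for q in([.634,.2257],[.4945,.344],[.4347,.204]):
    for th in(50,60,70,80): print(q,th,"T",*lid(pt,q,th),"S",*lid(ps,q,th))
vt=(pt,)+red(pt,(418,190))[::2];vs=(ps,)+red(ps,(291,167))[::2]
print(vt[1].sum(),vs[1].sum())
for off in(.003,.006,.009):
  for v in([vt],[vs],[vt,vs]):
    s=fitflap(v,.55,off,[.5,0,-.17]);print(off,np.round(s.x,4),round(s.cost,3))
s=fitflap([vt],.55,.006,[.5,0,-.17]).x
for p,n,c in((pt,"t",(330,470,150,260)),(ps,"s",(240,400,130,250))):
    im=p["color"][:,:,::-1].copy();k=5
    im=cv2.resize(im,None,fx=k,fy=k,interpolation=2);F=flap(s,.55)
    def pl(pts,col): cv2.polylines(im,[np.int32((proj(p,pts)+.5)*k)],True,col,1)
    pl(F([[a,b,.003] for a,b in((0,-.054),(0,.054),(.152,.054),(.152,-.054))]),(0,255,0))
    pl(F([[.049,b,z] for b,z in((-.05,.003),(.05,.003),(.05,.013),(-.05,.013))]),(255,0,255))
    pl(F([[a,b,.006] for a,b in((.122,-.045),(.122,.045),(.15,.045),(.15,-.045))]),(255,255,0))
    cv2.imwrite(f"pics/f{n}.png",im[c[2]*k:c[3]*k,c[0]*k:c[1]*k])
a,b=cv2.imread("pics/ft.png"),cv2.imread("pics/fs.png");h=min(a.shape[0],b.shape[0])
cv2.imwrite("pics/f.png",cv2.resize(np.hstack([a[:h],b[:h]]),None,fx=.53,fy=.53,interpolation=cv2.INTER_AREA))
E
```

```text
Traceback (most recent call last):
  File "fl.py", line 6, in lid
    b,st,ce=blob(m2,u);s=least_squares(lambda q:hullc(proj(p,lidpts(*q)))[0]-ce,q).x
            ~~~~^^^^^^
  File "h.py", line 10, in blob
    i=1+np.argmin([np.hypot(*(ce[k]-uv))+(1e4 if st[k,4]<80 else 0) for k in range(1,n)])
        ~~~~~~~~~^^^^^^^^^^^^^^^^^^^^^^^^^^^^^^^^^^^^^^^^^^^^^^^^^^^^^^^^^^^^^^^^^^^^^^^^
ValueError: attempt to get argmin of an empty sequence
```

```bash
python3 - <<'E'
from fl import *;from plant import get_image
pt,ps=get_image("top"),get_image("side")
for q in([.634,.2257],[.4945,.344],[.4347,.204]):
    for th in(60,70,80):
        for p in (pt,ps):
            try: print(th,"T" if p is pt else "S",*lid(p,q,th))
            except ValueError: print("none")
vt=(pt,)+red(pt,(418,190))[::2];vs=(ps,)+red(ps,(291,167))[::2]
print(vt[1].sum(),vs[1].sum())
for off in(.003,.006,.009):
  for v in([vt],[vs],[vt,vs]):
    s=fitflap(v,.55,off,[.5,0,-.17]);print(off,np.round(s.x,4),round(s.cost,3))
s=fitflap([vt],.55,.006,[.5,0,-.17]).x
for p,n,c in((pt,"t",(370,450,165,270)),(ps,"s",(260,380,140,245))):
    im=p["color"][:,:,::-1].copy();k=5
    im=cv2.resize(im,None,fx=k,fy=k,interpolation=2);F=flap(s,.55)
    def pl(pts,col): cv2.polylines(im,[np.int32((proj(p,pts)+.5)*k)],True,col,1)
    pl(F([[a,b,.003] for a,b in((0,-.054),(0,.054),(.152,.054),(.152,-.054))]),(0,255,0))
    pl(F([[.049,b,z] for b,z in((-.05,.003),(.05,.003),(.05,.013),(-.05,.013))]),(255,0,255))
    pl(F([[a,b,.006] for a,b in((.122,-.045),(.122,.045),(.15,.045),(.15,-.045))]),(255,255,0))
    cv2.imwrite(f"pics/f{n}.png",im[c[2]*k:c[3]*k,c[0]*k:c[1]*k])
a,b=cv2.imread("pics/ft.png"),cv2.imread("pics/fs.png")
cv2.imwrite("pics/f.png",cv2.resize(np.hstack([a,b]),None,fx=.79,fy=.79,interpolation=cv2.INTER_AREA))
E
```

```text
60 T [0.6341 0.2261] 320 371
none
70 T [0.6343 0.2254] 341 371
70 S [0.6335 0.2288] 361 488
80 T [0.6338 0.2262] 372 371
80 S [0.6331 0.2293] 392 488
60 T [0.4945 0.3444] 325 381
60 S [0.4955 0.3421] 366 637
70 T [0.4943 0.3439] 346 381
70 S [0.4945 0.3472] 514 644
80 T [0.4946 0.3428] 395 381
80 S [0.4946 0.3473] 527 644
60 T [0.4399 0.2035] 232 382
none
70 T [0.4345 0.2036] 356 383
70 S [0.4344 0.2055] 378 499
80 T [0.4346 0.2035] 368 383
80 S [0.4341 0.206 ] 396 499
449 268
0.003 [ 0.5   0.   -0.17] 50.022
0.003 [ 0.511   0.0272 -0.1712] 1.143
0.003 [ 0.5089  0.023  -0.1703] 0.893
0.006 [ 0.5108  0.0198 -0.1643] 0.041
0.006 [ 0.5098  0.027  -0.1658] 0.085
0.006 [ 0.515   0.0105 -0.17  ] 21.267
0.009 [ 0.5115  0.0203 -0.165 ] 0.05
0.009 [ 0.5   0.   -0.17] 52.52
0.009 [ 0.5109  0.0262 -0.1711] 3.81
```

View pics/f.png

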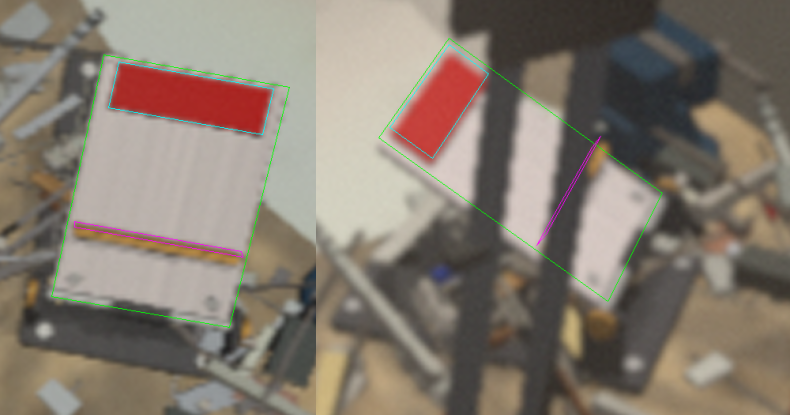

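The top overlay fits the plate, pad and lip well: hinge at about (0.511, 0.021), yaw −0.165. The side view is a few mm off and the lamp bars partly hide the flap. Before moving I'll check where the lamp goes.

```bash
cat > go.py <<'E'
# usage: rows to world flange pose; target given as grasp point + tilt
from h import *;from plant import state
PSI=np.pi-.165
def tool(tilt=0.,psi=PSI): return Ro.from_euler("xyz",[np.pi,0,psi])*Ro.from_euler("y",-tilt)
def row(g,tilt=0.,psi=PSI,cur=None):
    s=state() ;p=np.array(s["eef_pos"]);R=Ro.from_euler("xyz",s["eef_rot"])
    if cur is not None: p,R=cur
    T=tool(tilt,psi);t=np.array(g)-T.apply([0,0,.163])
    return np.round(np.r_[R.inv().apply(t-p)/.025,np.degrees((R.inv()*T).as_rotvec())/8],2).tolist(),(t,T)
E
python3 - <<'E'
from go import *
a,c=row([.45,-.30,.27]);print(a)
b,c2=row([.4346,.2038,.12],cur=c);print(b)
E
```

```text
[14.82, -9.24, -1.13, -0.0, -0.0, -19.69]
[3.92, 19.78, 6.0, 0.0, 0.0, 0.0]
```

View pics/top0.png

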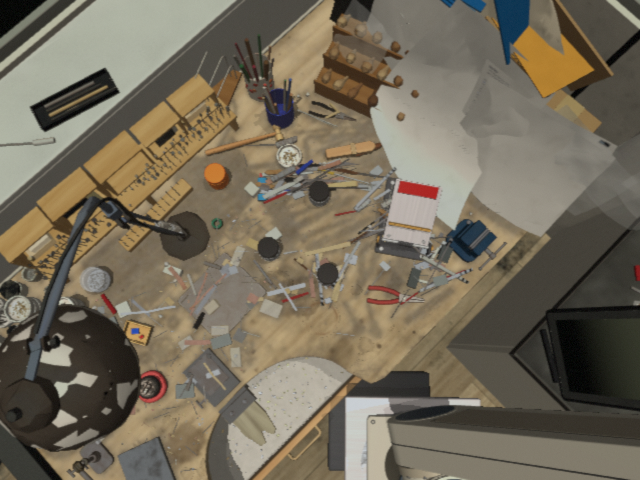

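View pics/side0.png

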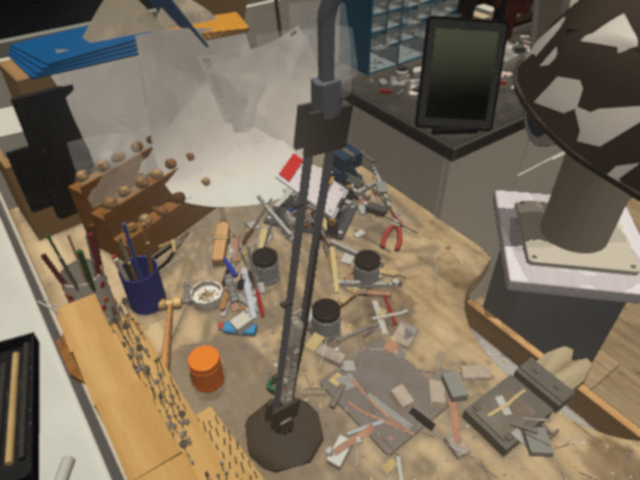

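```bash
python3 - <<'E'
from go import *;from plant import get_image
pt,ps=get_image("top"),get_image("side")
def tri(a,b):
    s=least_squares(lambda X:np.r_[(proj(pt,[X])[0]-a),(proj(ps,[X])[0]-b)],[.3,-.3,.2],x_scale=.1);return np.round(s.x,3),round(s.cost,1)
print("corner",tri((515,352),(455,155)))
print("scr top",tri((545,312),(425,18)),tri((640,307),(503,18)))
print("scr bot-ish",tri((560,400),(418,128)))
cv2.imwrite("pics/w0.png",get_image("wrist")["color"][:,:,::-1])
E
```

```text
corner (array([ 0.255, -0.231,  0.046]), np.float64(5.4))
scr top (array([ 0.35 , -0.168,  0.389]), np.float64(77.0)) (array([ 0.288, -0.332,  0.366]), np.float64(1585.8))
scr bot-ish (array([ 0.232, -0.355,  0.028]), np.float64(1500.2))
```

View pics/w0.png

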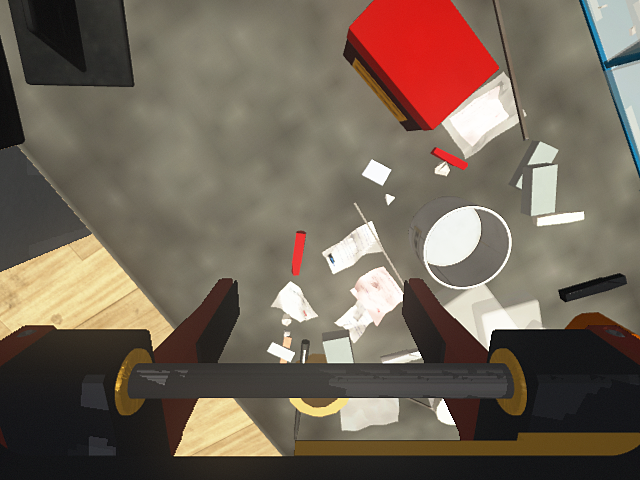

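```bash
python3 - <<'E'
from go import *;from plant import get_image
pt,ps,w=get_image("top"),get_image("side"),get_image("wrist")
def ray(p,u):
    d=np.linalg.inv(p["mtx"])@[*u,1]*[1,-1,-1];E=np.array(p["extrinsics"]);return E[:3,3],E[:3,:3]@d
for n,p,us in(("side top edge",ps,[(425,18),(503,18)]),("top px",pt,[(545,312),(560,400),(640,307)])):
  for u in us:
    o,d=ray(p,u)
    for v in((-.3,-.4,-.5) if n[0]=="s" else ()): t=(v-o[1])/d[1];print(n,u,np.round(o+t*d,2))
    if n[0]=="t":
      for z in(.05,.2,.35): t=(z-o[2])/d[2];print(n,u,np.round(o+t*d,2))
for u in((0,80),(130,85),(320,0)):
    o,d=ray(w,u)
    for z in(.05,.25): t=(z-o[2])/d[2];print("wrist",u,np.round(o+t*d,2))
c=(np.array([.141,-.609,.75]),Ro.from_euler("xyz",[-np.pi,0,.2278]))
a,c=row([.45,-.30,.50],cur=c);print(a)
b,c2=row([.4346,.2038,.12],cur=c);print(b)
E
```

```text
side top edge (425, 18) [ 0.36 -0.3   0.35]
side top edge (425, 18) [ 0.36 -0.4   0.32]
side top edge (425, 18) [ 0.36 -0.5   0.29]
side top edge (503, 18) [ 0.19 -0.3   0.36]
side top edge (503, 18) [ 0.18 -0.4   0.33]
side top edge (503, 18) [ 0.16 -0.5   0.3 ]
top px (545, 312) [ 0.35 -0.3   0.05]
top px (545, 312) [ 0.35 -0.24  0.2 ]
top px (545, 312) [ 0.34 -0.18  0.35]
top px (560, 400) [ 0.15 -0.33  0.05]
top px (560, 400) [ 0.17 -0.26  0.2 ]
top px (560, 400) [ 0.18 -0.2   0.35]
top px (640, 307) [ 0.37 -0.53  0.05]
top px (640, 307) [ 0.36 -0.44  0.2 ]
top px (640, 307) [ 0.35 -0.35  0.35]
wrist (0, 80) [ 0.2  -0.29  0.05]
wrist (0, 80) [ 0.21 -0.47  0.25]
wrist (130, 85) [ 0.23 -0.41  0.05]
wrist (130, 85) [ 0.22 -0.52  0.25]
wrist (320, 0) [ 0.33 -0.57  0.05]
wrist (320, 0) [ 0.26 -0.58  0.25]
[14.83, -9.25, 3.48, -0.0, 0.0, -19.69]
[3.92, 19.78, 15.2, 0.0, 0.0, 0.0]
```

```bash
python3 -m handwheel '[[0,0,-12,0,0,0,1],[0,0,-12,0,0,0,1],[0,0,-12,0,0,0,1],[0,0,-12,0,0,0,1],[0,0,-12,0,0,0,1],[0,0,-12,0,0,0,1]]'; python3 -c "
from go import *
print(row([.45,-.3,.5])[0])"
```

```text
clock: 2.05
eef_pos: [0.1411, -0.6083, 0.7099]
eef_rot: [3.133, 0.0, 0.228]
contact_force: [0.5, -0.2, -0.6]
grip_width: 0.0875
[14.82, -9.24, 1.79, 0.02, 0.09, -19.69]
```

```bash
python3 -m handwheel '[[15,-9.2,0,0,0,-10,1],[15,-9.2,0,0,0,-10,1],[15,-9.2,0,0,0,-10,1],[15,-9.2,0,0,0,-10,1],[15,-9.2,0,0,0,-10,1],[15,-9.2,0,0,0,-10,1],[15,-9.2,0,0,0,-10,1],[15,-9.2,0,0,0,-10,1]]'; python3 -c "
from go import *
print(state()['qpos'],row([.4346,.2038,.2])[0])"
```

```text
clock: 3.05
eef_pos: [0.457, -0.2972, 0.7028]
eef_rot: [-3.14, -0.002, 1.633]
contact_force: [-0.6, -0.8, 0.5]
grip_width: 0.0877
[-5.98588708e-01  9.97783350e-02  1.39874091e+00  7.83439494e-04
  1.64576618e+00 -6.61178004e-01] [20.02, 0.38, 13.64, 0.0, -0.02, -9.62]
```

```bash
python3 -m handwheel '[[20,0.4,13.6,0,0,-9.6,1],[20,0.4,13.6,0,0,-9.6,1],[20,0.4,13.6,0,0,-9.6,1],[20,0.4,13.6,0,0,-9.6,1],[20,0.4,13.6,0,0,-9.6,1],[20,0.4,13.6,0,0,-9.6,1],[20,0.4,13.6,0,0,-9.6,1],[20,0.4,13.6,0,0,-9.6,1]]'; python3 - <<'E'
from go import *;from plant import get_image,spotter
s=state();print(np.round(s['qpos'],2),row([.4346,.2038,.2])[0],row([.4346,.2038,.033])[0])
w=get_image("wrist");cv2.imwrite("pics/w1.png",w["color"][:,:,::-1])
print(spotter.recognise(w,"pot_c"),proj(w,[[.4346,.2038,.062]]))
E
```

```text
clock: 4.05
eef_pos: [0.4396, 0.1146, 0.4216]
eef_rot: [-3.141, -0.001, 2.967]
contact_force: [0.9, 0.3, 0.6]
grip_width: 0.0879
[ 0.23  0.15  1.98 -0.    1.02 -1.17] [0.82, 3.48, 2.34, -0.0, -0.01, -0.07] [0.81, 3.48, 9.02, -0.0, -0.01, -0.07]
[{'location': [325.4, 624.5], 'conf': 0.84}, {'location': [225.0, 532.6], 'conf': 0.78}, {'location': [352.9, 418.6], 'conf': 0.71}, {'location': [198.4, 405.1], 'conf': 0.61}] [[406.33383651 201.8673845 ]]
```

View pics/w1.png

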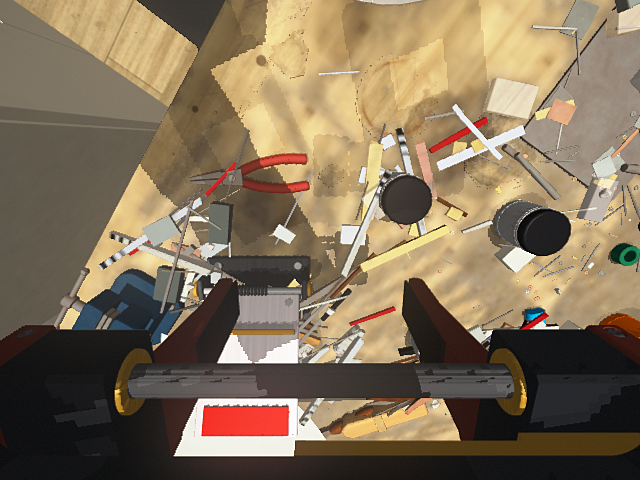

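The wrist view shows the pots at pixels (406,200), (545,230) and partly (415,352). My prediction for the nearest was (406,202), so that one agrees. I'll descend on that one, pot 3, first.

```bash
python3 -m handwheel '[[0.8,3.5,2.4,0,0,0,1],[0.8,3.5,2.4,0,0,0,1],[0.8,3.5,5,0,0,0,1],[0.8,3.5,9,0,0,0,1],[0.8,3.5,9,0,0,0,1],[0.8,3.5,9,0,0,0,1],[0.8,3.5,9,0,0,0,0],[0.8,3.5,9,0,0,0,0]]'; python3 -m handwheel '[[0,0,0,0,0,0,0],[0,0,0,0,0,0,0],[0,0,0,0,0,0,0],[0,0,0,0,0,0,0]]';python3 -m handwheel '[[0,0,-1,0,0,0,0],[0,0,-1,0,0,0,0],[0,0,-1,0,0,0,0],[0,0,-1,0,0,0,0],[0,0,-1,0,0,0,0]]';python3 - <<'E'
from go import *;from plant import get_image
f=[]
for i in range(4): f.append(state()["contact_force"]);get_image("wrist")
print(np.round(f,2))
E
```

```text
clock: 5.15
eef_pos: [0.4373, 0.2029, 0.2004]
eef_rot: [3.14, 0.003, 2.964]
contact_force: [0.4, 1.1, 0.5]
grip_width: 0.0712
clock: 5.65
eef_pos: [0.437, 0.2031, 0.1997]
eef_rot: [3.14, 0.002, 2.964]
contact_force: [-0.4, -0.9, 9.7]
grip_width: 0.0541
clock: 6.28
eef_pos: [0.4363, 0.2028, 0.223]
eef_rot: [-3.141, -0.001, 2.965]
contact_force: [-0.6, 0.5, -0.8]
grip_width: 0.0543
[[-0.62  0.55 -0.83]
 [-0.06  0.08 -1.66]
 [ 0.57 -0.17 -1.05]
 [-0.74 -0.6  -1.48]]
```

Pot 3 weighs about 1.3 N, so it is nearly empty. I'll set it back.

```bash
python3 -m handwheel '[[0,0,0.86,0,0,0,0],[0,0,0.86,0,0,0,0],[0,0,0.86,0,0,0,0],[0,0,0.86,0,0,0,1],[0,0,0.86,0,0,0,1],[0,0,0.86,0,0,0,1],[0,0,0.86,0,0,0,1]]'; python3 -m handwheel '[[0,0,-4,0,0,0,1],[0,0,-4,0,0,0,1],[0,0,-4,0,0,0,1]]';python3 - <<'E'
from go import *
for g in([.4945,.3445,.12],[.4945,.3445,.034]):print(row(g)[0])
E
```

```text
clock: 7.35
eef_pos: [0.4366, 0.2028, 0.2022]
eef_rot: [3.141, 0.0, 2.964]
contact_force: [0.2, -0.0, -0.1]
grip_width: 0.0873
clock: 7.72
eef_pos: [0.4374, 0.2032, 0.3046]
eef_rot: [3.138, 0.005, 2.964]
contact_force: [0.1, 0.0, -0.5]
grip_width: 0.0878
[-1.25, 5.96, 0.89, 0.02, 0.03, -0.09]
[-1.23, 5.95, 4.33, 0.02, 0.03, -0.09]
```

```bash
python3 -m handwheel '[[-1.25,6,0.5,0,0,0,1],[-1.25,6,0.5,0,0,0,1],[-1.25,6,0.5,0,0,0,1],[-1.25,6,0.5,0,0,0,1],[-1.25,6,4.2,0,0,0,1],[-1.25,6,4.2,0,0,0,1],[-1.25,6,4.2,0,0,0,1],[-1.25,6,4.2,0,0,0,1]]'; python3 -m handwheel '[[0,0,0,0,0,0,0],[0,0,0,0,0,0,0],[0,0,0,0,0,0,0],[0,0,0,0,0,0,0],[0,0,0,0,0,0,0]]';python3 -m handwheel '[[0,0,-1,0,0,0,0],[0,0,-1,0,0,0,0],[0,0,-1,0,0,0,0],[0,0,-1,0,0,0,0],[0,0,-1,0,0,0,0]]';python3 - <<'E'
from go import *;from plant import get_image
f=[]
for i in range(4): f.append(state()["contact_force"]);get_image("wrist")
print(np.round(f,2))
E
```

```text
clock: 8.72
eef_pos: [0.4939, 0.3445, 0.1978]
eef_rot: [3.141, 0.0, 2.964]
contact_force: [0.5, -0.4, 0.9]
grip_width: 0.0877
clock: 9.35
eef_pos: [0.4939, 0.3452, 0.1975]
eef_rot: [3.141, 0.001, 2.965]
contact_force: [-0.1, 0.4, 4.7]
grip_width: 0.0518
clock: 9.98
eef_pos: [0.4935, 0.3448, 0.2213]
eef_rot: [-3.141, -0.001, 2.964]
contact_force: [-0.2, 0.4, -1.1]
grip_width: 0.052
[[-0.23  0.4  -1.05]
 [ 1.09  0.19 -1.75]
 [-0.19  0.27 -1.57]
 [ 0.86  0.71 -1.58]]
```

Pot 2 is nearly empty too, at about 1.5 N. I'll set it back and go to pot 1, weighing it as a check.

```bash
python3 -m handwheel '[[0,0,0.92,0,0,0,0],[0,0,0.92,0,0,0,0],[0,0,0.92,0,0,0,0],[0,0,0.92,0,0,0,1],[0,0,0.92,0,0,0,1],[0,0,0.92,0,0,0,1],[0,0,0.92,0,0,0,1]]'; python3 -m handwheel '[[0,0,-5,0,0,0,1],[0,0,-5,0,0,0,1],[0,0,-5,0,0,0,1]]';python3 - <<'E'
from go import *
for g in([.634,.2262,.14],[.634,.2262,.034]):print(row(g)[0])
E
```

```text
clock: 11.05
eef_pos: [0.4937, 0.345, 0.1992]
eef_rot: [3.141, 0.0, 2.964]
contact_force: [0.5, -0.5, -1.0]
grip_width: 0.0862
clock: 11.42
eef_pos: [0.4952, 0.346, 0.3293]
eef_rot: [3.135, 0.007, 2.964]
contact_force: [-0.4, 0.7, -0.2]
grip_width: 0.0879
[-6.3, -3.74, 1.07, 0.05, 0.05, -0.09]
[-6.27, -3.77, 5.31, 0.05, 0.05, -0.09]
```

```bash
python3 -m handwheel '[[-6.3,-3.75,1,0,0,-0.1,1],[-6.3,-3.75,1,0,0,-0.1,1],[-6.3,-3.75,1,0,0,-0.1,1],[-6.3,-3.75,1,0,0,-0.1,1],[-6.3,-3.75,5.2,0,0,-0.1,1],[-6.3,-3.75,5.2,0,0,-0.1,1],[-6.3,-3.75,5.2,0,0,-0.1,1],[-6.3,-3.75,5.2,0,0,-0.1,1]]'; python3 -m handwheel '[[0,0,0,0,0,0,0],[0,0,0,0,0,0,0],[0,0,0,0,0,0,0],[0,0,0,0,0,0,0],[0,0,0,0,0,0,0]]';python3 -m handwheel '[[0,0,-1,0,0,0,0],[0,0,-1,0,0,0,0],[0,0,-1,0,0,0,0],[0,0,-1,0,0,0,0],[0,0,-1,0,0,0,0]]';python3 - <<'E'
from go import *;from plant import get_image
f=[]
for i in range(4): f.append(state()["contact_force"]);get_image("wrist")
print(np.round(f,2))
E
```

```text
clock: 12.42
eef_pos: [0.6323, 0.2257, 0.1951]
eef_rot: [3.141, 0.001, 2.979]
contact_force: [-0.5, 0.8, 1.1]
grip_width: 0.0877
clock: 13.05
eef_pos: [0.6327, 0.2255, 0.1951]
eef_rot: [3.14, 0.002, 2.978]
contact_force: [-0.3, 4.0, 6.9]
grip_width: 0.0548
clock: 13.68
eef_pos: [0.6319, 0.2248, 0.2182]
eef_rot: [-3.141, -0.001, 2.978]
contact_force: [0.6, 0.3, -4.0]
grip_width: 0.0547
[[ 0.59  0.3  -4.04]
 [ 0.6  -0.22 -4.84]
 [ 0.78  0.22 -5.21]
 [ 1.39 -0.27 -5.93]]
```

Pot 1 is the full one at about 5 N. I'll lift it, tilt it, and check how it sits in the jaws while getting a better fix on the flap.

```bash
python3 -m handwheel '[[0,0,-4,0,0,0,0],[0,0,-4,0,0,0,0],[0,0,-4,0,0,0,0],[0,0,-4,0,0,0,0]]'; python3 - <<'E'
from go import *;from plant import get_image
from fl import *
pt,ps,w=get_image("top"),get_image("side"),get_image("wrist")
I=ps["color"][:,:,::-1];W=w["color"][:,:,::-1]
s=state();R=Ro.from_euler("xyz",s["eef_rot"]);g=np.array(s["eef_pos"])+R.apply([0,0,.163]);u=proj(ps,[g])[0].astype(int);print(g,u)
I=cv2.resize(I[u[1]-60:u[1]+60,u[0]-60:u[0]+60],(480,480),interpolation=2)
cv2.imwrite("pics/h.png",np.hstack([I,cv2.resize(W[:,100:540],None,fx=.727,fy=1)[:480]]))
vt=(pt,)+red(pt,(418,190))[::2]
for off in(.003,.006,.009):
    s=fitflap([vt],.55,off,[.511,.02,-.165]);print(off,np.round(s.x,4),round(s.cost,3))
x,y,yaw=.511,.0215,-.165;F=flap((x,y,yaw),.55)
for h in(.06,.03,.01): print(h,row(F([.078,0,.003+.032+h]),.55)[0])
E
```

```text
clock: 14.38
eef_pos: [0.6315, 0.2247, 0.3174]
eef_rot: [-3.14, -0.002, 2.978]
contact_force: [-0.1, -0.5, -5.4]
grip_width: 0.0543
[0.63083964 0.22448642 0.15357648] [262 216]
0.003 [ 0.51    0.0178 -0.165 ] 0.313
0.006 [ 0.511   0.0194 -0.165 ] 0.577
0.009 [ 0.512  0.02  -0.165] 0.731
0.06 [6.17, -8.8, 0.27, -0.01, -3.96, 0.02]
0.03 [5.54, -8.8, 1.29, -0.01, -3.96, 0.02]
0.01 [5.12, -8.8, 1.97, -0.01, -3.96, 0.02]
```

View pics/h.png

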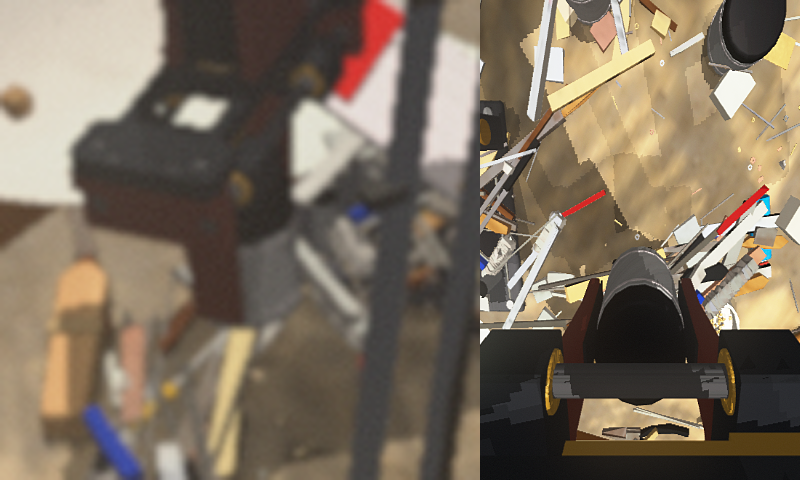

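```bash
python3 -m handwheel '[[0,0,-2,0,-1,0,0],[1,-1,-2.5,0,-2,0,0],[3,-3,-2.5,0,-3,0,0],[5,-5,-2,0,-3.96,0,0],[6.1,-7,-1,0,-3.96,0,0],[6.17,-8.8,0.3,0,-3.96,0,0],[6.17,-8.8,0.3,0,-3.96,0,0],[6.17,-8.8,0.3,0,-3.96,0,0]]'; python3 - <<'E'
from go import *;from plant import get_image
F=flap((.511,.0205,-.165),.55)
s=state();print(s["contact_force"],s["qpos"].round(2) if hasattr(s["qpos"],"round") else s["qpos"])
for a,h in((.078,.01),(.078,0)): print(h,row(F([a,0,.003+.032+h]),.55)[0])
pt,ps,w=get_image("top"),get_image("side"),get_image("wrist")
u=proj(ps,[F([.075,0,.03])])[0].astype(int);v=proj(pt,[F([.075,0,.03])])[0].astype(int)
c=lambda I,u,r=50:cv2.resize(I[u[1]-r:u[1]+r,u[0]-r:u[0]+r,::-1],(395,395),interpolation=2)
cv2.imwrite("pics/a.png",np.hstack([c(ps["color"],u),cv2.resize(w["color"][:,:,::-1],(405,395))]))
E
```

```text
clock: 15.52
eef_pos: [0.4436, 0.0322, 0.3104]
eef_rot: [-3.141, 0.55, 2.977]
contact_force: [-0.7, -0.3, -4.7]
grip_width: 0.0546
[-0.69523609 -0.34134859 -4.74392163] [ 0.08  0.27  2.23 -0.9   0.17 -0.47]
0.01 [-0.01, -0.02, 1.99, -0.0, -0.0, 0.0]
0 [-0.01, -0.02, 2.39, -0.0, -0.0, 0.0]
```

View pics/a.png

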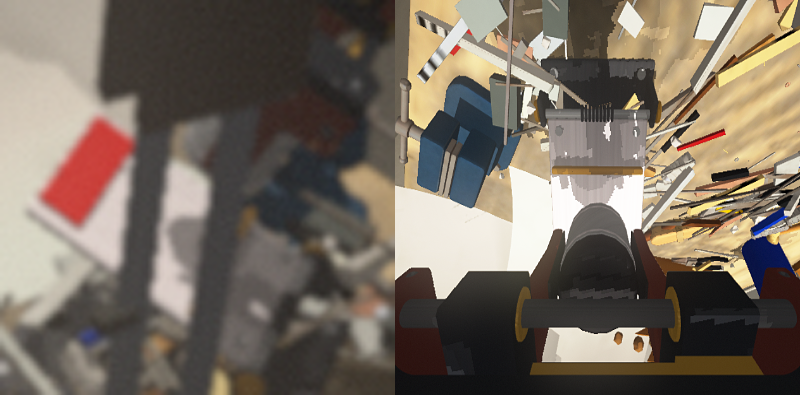

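```bash
python3 - <<'E'
from go import *;from plant import get_image
w=get_image("wrist");I=w["color"].astype(int)
for P in((.511,.0205,-.165),):
    F=flap(P,.55)
    for n,q in(("liptop",[.049,0,.013]),("liptopR",[.049,.05,.013]),("liptopL",[.049,-.05,.013]),("lipbot",[.049,0,.003]),("lipbot z0",[.049,0,0]),("edge+",[.06,.054,.003]),("edge-",[.06,-.054,.003]),("hinge end",[.0,.0,.003])):
        print(n,proj(w,[F(q)])[0].round(1))
for c in(270,320,380):print(c,[(r,I[r,c].tolist()) for r in range(194,226,1) if I[r,c,0]-I[r,c,2]>50])
for r in(215,225,235): print(r,I[r,235:260].sum(1).tolist(),I[r,385:412].sum(1).tolist())
E
```

```text
liptop [318.7 214.8]
liptopR [391.1 215. ]
liptopL [246.3 214.7]
lipbot [318.8 211.8]
lipbot z0 [318.8 210.9]
edge+ [392.9 226.8]
edge- [244.6 226.5]
hinge end [318.8 140.6]
270 [(202, [107, 83, 53]), (203, [122, 95, 58]), (204, [147, 112, 62]), (205, [178, 133, 66]), (206, [183, 135, 66]), (207, [188, 138, 67]), (208, [194, 142, 69]), (209, [199, 147, 66]), (210, [163, 117, 52])]
320 [(202, [103, 77, 48]), (203, [107, 80, 47]), (204, [119, 89, 55]), (205, [124, 94, 55]), (206, [124, 92, 52]), (207, [123, 91, 55]), (208, [120, 92, 55]), (209, [119, 90, 53]), (210, [112, 85, 50]), (211, [116, 91, 60])]
380 [(202, [107, 82, 56]), (203, [103, 78, 48]), (204, [116, 88, 53]), (205, [151, 111, 56]), (206, [172, 129, 60]), (207, [174, 127, 61]), (208, [172, 124, 63]), (209, [175, 129, 59]), (210, [177, 127, 55]), (211, [167, 110, 29])]
215 [522, 527, 533, 528, 531, 536, 539, 545, 550, 523, 494, 711, 582, 765, 765, 765, 765, 763, 765, 762, 760, 760, 763, 764, 506] [758, 757, 757, 757, 757, 758, 760, 709, 490, 523, 697, 703, 705, 712, 729, 744, 735, 521, 502, 294, 250, 369, 387, 518, 501, 499, 672]
225 [741, 741, 741, 742, 741, 741, 742, 743, 749, 754, 747, 626, 740, 760, 753, 754, 754, 753, 752, 753, 754, 753, 753, 753, 757] [758, 757, 757, 757, 759, 765, 727, 597, 583, 406, 410, 422, 416, 358, 362, 370, 375, 386, 387, 388, 392, 388, 385, 376, 369, 341, 506]
235 [741, 740, 740, 739, 741, 742, 741, 742, 743, 743, 743, 740, 718, 748, 754, 753, 755, 754, 754, 754, 754, 754, 754, 754, 754] [759, 759, 758, 757, 762, 740, 705, 615, 643, 647, 658, 672, 678, 664, 657, 659, 654, 649, 661, 670, 684, 691, 691, 688, 683, 678, 681]
```

```bash
python3 -m handwheel '[[0,0,1,0,0,0,0],[0,0,2,0,0,0,0],[0,0,2.2,0,0,0,0],[0,0,2.2,0,0,0,0],[0,0,2.2,0,0,0,0]]'; python3 -m handwheel '[[0,0,0.1,0,0,0,0],[0,0,0.1,0,0,0,0]]';  python3 -m handwheel '[[0,0,0.1,0,0,0,0],[0,0,0.1,0,0,0,0]]';  python3 - <<'E'
from go import *
from plant import get_image
s=state();F=flap((.511,.0205,-.165),.55)
R=Ro.from_euler("xyz",s["eef_rot"]);g=np.array(s["eef_pos"])+R.apply([0,0,.163])
M=Ro.from_euler("ZY",[-.165,-.55]);print(M.inv().apply(g-[.511,.0205,.05]),np.round(s["qpos"],2))
E
```

```text
clock: 16.35
eef_pos: [0.4759, 0.0283, 0.2712]
eef_rot: [-3.141, 0.545, 2.981]
contact_force: [0.3, 0.4, -4.6]
grip_width: 0.0546
clock: 16.6
eef_pos: [0.478, 0.0278, 0.2695]
eef_rot: [-3.142, 0.543, 2.979]
contact_force: [0.1, -0.4, -5.3]
grip_width: 0.0548
clock: 16.85
eef_pos: [0.4798, 0.0275, 0.2678]
eef_rot: [3.142, 0.541, 2.978]
contact_force: [0.5, -0.4, -5.6]
grip_width: 0.055
[0.08516411 0.00196728 0.03939698] [ 0.06  0.41  2.17 -1.31  0.12 -0.07]
```

Joints 4 and 5 are at their limits in this fully tilted pose. The pot is round, so I'll set it back upright and re-grasp it with the tool tipped 0.3 rad the other way about the jaw axis. Then the tool only needs a 0.25 rad tilt at the flap.

```bash
python3 - <<'E'
from go import *
print(row([.56,.10,.24],.2)[0]);a,c=row([.632,.2255,.16],0);print(a)
print(row([.632,.2255,.033],0,cur=c)[0])
E
```

```text
[-3.92, 3.38, -3.8, 0.01, 2.44, 0.01]
[-5.19, 8.8, 0.54, 0.0, 3.88, 0.01]
[-0.0, -0.0, 5.08, 0.0, 0.0, 0.0]
```

```bash
python3 -m handwheel '[[0,0,-2,0,0,0,0],[-2,2,-3.8,0,1.2,0,0],[-3.9,3.4,-3.8,0,2.4,0,0],[-5,6,-3,0,3.88,0,0],[-5.2,8.8,-1,0,3.88,0,0],[-5.2,8.8,0.5,0,3.88,0,0],[-5.2,8.8,0.5,0,3.88,0,0],[-5.2,8.8,0.5,0,3.88,0,0]]'; python3 -c "
from go import *
print(row([.632,.2255,.033],0)[0])"
```

```text
clock: 17.85
eef_pos: [0.633, 0.228, 0.3219]
eef_rot: [-3.142, -0.001, 2.981]
contact_force: [-0.3, -0.6, -5.2]
grip_width: 0.0549
[0.02, -0.1, 5.03, -0.0, -0.01, 0.03]
```

```bash
python3 -m handwheel '[[0,-0.1,2.5,0,0,0,0],[0,-0.1,4.5,0,0,0,0],[0,-0.1,4.95,0,0,0,0],[0,-0.1,4.95,0,0,0,0],[0,-0.1,4.95,0,0,0,0]]'; python3 -m handwheel '[[0,0,0.06,0,0,0,0],[0,0,0.06,0,0,0,0]]'; python3 -m handwheel '[[0,0,0.06,0,0,0,0],[0,0,0.06,0,0,0,0]]'
```

```text
clock: 18.48
eef_pos: [0.6323, 0.2233, 0.203]
eef_rot: [3.14, 0.003, 2.978]
contact_force: [-0.5, -0.4, -5.2]
grip_width: 0.0541
clock: 18.73
eef_pos: [0.6315, 0.2232, 0.2001]
eef_rot: [3.141, 0.001, 2.978]
contact_force: [-0.6, -0.1, -5.9]
grip_width: 0.055
clock: 18.98
eef_pos: [0.6311, 0.2231, 0.1973]
eef_rot: [3.142, -0.001, 2.978]
contact_force: [0.6, 0.5, -5.8]
grip_width: 0.0547
```

```bash
python3 -m handwheel '[[0,0,0.06,0,0,0,0],[0,0,0.06,0,0,0,0]]'; python3 -m handwheel '[[0,0,0.06,0,0,0,0],[0,0,0.06,0,0,0,0]]'
```

```text
clock: 19.23
eef_pos: [0.6313, 0.2231, 0.196]
eef_rot: [3.141, -0.0, 2.978]
contact_force: [-1.0, -0.4, -2.1]
grip_width: 0.0545
clock: 19.48
eef_pos: [0.6314, 0.2231, 0.1958]
eef_rot: [3.141, 0.0, 2.979]
contact_force: [-4.3, -1.4, 8.3]
grip_width: 0.0546
```

```bash
python3 -m handwheel '[[0,0,0,0,0,0,1],[0,0,0,0,0,0,1],[0,0,0,0,0,0,1],[0,0,0,0,0,0,1]]'; python3 -c "
from go import *
print(row([.6313,.2235,.034],-.15)[0]);print(row([.6313,.2235,.034],-.3)[0])"
```

```text
clock: 19.98
eef_pos: [0.6312, 0.2231, 0.1943]
eef_rot: [3.142, -0.0, 2.978]
contact_force: [0.2, 0.9, 0.3]
grip_width: 0.0868
[-0.97, 0.02, -0.04, -0.0, 1.07, 0.01]
[-1.93, 0.01, 0.18, -0.0, 2.15, 0.01]
```

```bash
python3 -m handwheel '[[-0.97,0,-0.04,0,1.07,0,1],[-0.97,0,-0.04,0,1.07,0,1],[-1.93,0,0.18,0,2.15,0,1],[-1.93,0,0.18,0,2.15,0,1],[-1.93,0,0.18,0,2.15,0,1],[-1.93,0,0.18,0,2.15,0,0],[-1.93,0,0.18,0,2.15,0,0],[-1.93,0,0.18,0,2.15,0,0]]';  python3 -m handwheel '[[0,0,0,0,0,0,0],[0,0,0,0,0,0,0]]'; python3 - <<'E'
from go import *
g=lambda s:np.array(s["eef_pos"])+Ro.from_euler("xyz",s["eef_rot"]).apply([0,0,.163])
s=state();print(g(s),np.round(s["qpos"],2));p=g(s)
print(row(p+[0,0,.14],-.3)[0])
c=(p+[0,0,.14]-tool(-.3).apply([0,0,.163]),tool(-.3))
F=flap((.511,.0205,-.165),.55)
for h in(.06,.01):print(row(F([.078,0,.001+p[2]+h]),.25,cur=c)[0])
E
```

```text
clock: 20.98
eef_pos: [0.6786, 0.2154, 0.1901]
eef_rot: [3.141, -0.3, 2.979]
contact_force: [0.5, -0.2, 0.3]
grip_width: 0.0615
clock: 21.22
eef_pos: [0.6788, 0.2153, 0.19]
eef_rot: [3.141, -0.301, 2.979]
contact_force: [-0.2, 0.8, 1.6]
grip_width: 0.0546
[0.6311768  0.22322451 0.03432569] [ 0.27  0.85  1.42  0.14  1.15 -1.21]
[1.66, -0.0, -5.35, -0.0, -0.0, 0.01]
[6.0, -8.79, 1.86, 0.0, -3.94, -0.0]
[4.5, -8.79, 3.18, 0.0, -3.94, -0.0]
```

```bash
python3 -m handwheel '[[0,0,0,0,0,0,0],[0.4,0,-1.3,0,0,0,0],[1,0,-3.3,0,0,0,0],[1.66,0,-5.35,0,0,0,0],[1.66,0,-5.35,0,0,0,0]]'; python3 -m handwheel '[[0,0,-1,0,-1,0,0],[1,-1,-2,0,-2,0,0],[3,-3,-2,0,-3,0,0],[5,-6,-1,0,-3.94,0,0],[6,-8.8,0.5,0,-3.94,0,0],[6,-8.8,1.86,0,-3.94,0,0],[6,-8.8,1.86,0,-3.94,0,0],[6,-8.8,1.86,0,-3.94,0,0]]'; python3 - <<'E'
from go import *;from plant import get_image
F=flap((.511,.0205,-.165),.55);M=Ro.from_euler("ZY",[-.165,-.55])
g=lambda s:np.array(s["eef_pos"])+Ro.from_euler("xyz",s["eef_rot"]).apply([0,0,.163])
s=state();print(M.inv().apply(g(s)-[.511,.0205,.05]),np.round(s["qpos"],2))
for h in(.01,.002):print(row(F([.078,0,.001+.0343+h]),.25)[0])
print("normal-down 2mm:",(-tool(.25).inv().apply(M.apply([0,0,.002]))/.025).round(3),"downhill 1mm:",(tool(.25).inv().apply(M.apply([-.001,0,0]))/.025).round(3))
w=get_image("wrist");ps=get_image("side");I=w["color"].astype(int)
for n,q in(("liptop",[.049,0,.013]),("edge+",[.06,.054,.003]),("edge-",[.06,-.054,.003])):print(n,proj(w,[F(q)])[0].round(1))
u=proj(ps,[F([.075,0,.03])])[0].astype(int);r=50
cv2.imwrite("pics/b.png",np.hstack([cv2.resize(ps["color"][u[1]-r:u[1]+r,u[0]-r:u[0]+r,::-1],(395,395),interpolation=2),cv2.resize(w["color"][:,:,::-1],(405,395))]))
np.save("w.npy",w["color"])
E
```

```text
clock: 21.85
eef_pos: [0.6801, 0.2154, 0.3343]
eef_rot: [3.138, -0.293, 2.979]
contact_force: [3.1, 0.8, -6.3]
grip_width: 0.0546
clock: 22.85
eef_pos: [0.4871, 0.0232, 0.3281]
eef_rot: [-3.141, 0.245, 2.977]
contact_force: [0.6, 1.1, -4.8]
grip_width: 0.0548
[ 0.07604591 -0.00137193  0.0941414 ] [ 0.04  0.3   2.05 -0.09  0.55 -1.3 ]
[-0.63, 0.05, 1.84, -0.0, -0.03, 0.01]
[-0.73, 0.05, 2.15, -0.0, -0.03, 0.01]
normal-down 2mm: [-0.024 -0.     0.076] downhill 1mm: [ 0.038 -0.     0.012]
liptop [323.8 254.4]
edge+ [395.1 268.6]
edge- [252.1 268.5]
```

View pics/b.png

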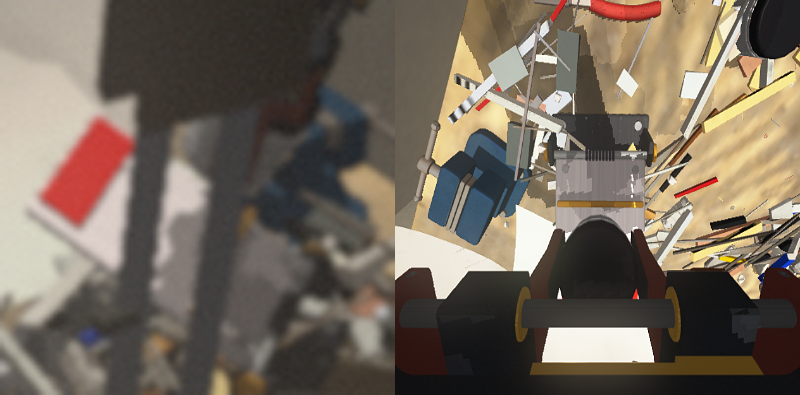

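```bash
cat > st.py <<'E'
from go import *
s=state();M=Ro.from_euler("ZY",[-.165,-.55]);g=np.array(s["eef_pos"])+Ro.from_euler("xyz",s["eef_rot"]).apply([0,0,.163])
print("flapframe",(M.inv().apply(g-[.511,.0205,.05])-[0,0,.0343]).round(4),"F",M.inv().apply(s["contact_force"]).round(1),"T",np.round(s["torque"],2),"q",np.round(s["qpos"],2))
E
python3 -m handwheel '[[-0.2,0,0.6,0,0,0,0],[-0.4,0,1.2,0,0,0,0],[-0.63,0,1.84,0,0,0,0],[-0.63,0,1.84,0,0,0,0],[-0.63,0,1.84,0,0,0,0]]'; python3 st.py; python3 -m handwheel '[[-0.03,0,0.09,0,0,0,0],[-0.06,0,0.19,0,0,0,0],[-0.06,0,0.19,0,0,0,0]]'; python3 st.py
```

```text
clock: 23.58
eef_pos: [0.5143, 0.0193, 0.2889]
eef_rot: [-3.142, 0.249, 2.978]
contact_force: [-0.4, -0.0, -4.6]
grip_width: 0.0547
flapframe [ 0.0794 -0.0006  0.0119] F [-2.7 -0.1 -3.7] T [ 0.11  0.19 -0.03] q [ 0.03  0.41  2.02 -0.1   0.47 -1.3 ]
clock: 23.95
eef_pos: [0.517, 0.0189, 0.285]
eef_rot: [3.141, 0.25, 2.978]
contact_force: [-0.5, 0.5, -5.0]
grip_width: 0.0544
flapframe [ 0.0799 -0.0005  0.0071] F [-3.1  0.5 -3.9] T [ 0.08  0.16 -0.01] q [ 0.02  0.42  2.01 -0.1   0.47 -1.3 ]
```

```bash
for i in 1 2 3; do :; done; python3 -m handwheel '[[-0.03,0,0.08,0,0,0,0],[-0.03,0,0.08,0,0,0,0]]'; python3 st.py; python3 -m handwheel '[[-0.03,0,0.08,0,0,0,0],[-0.03,0,0.08,0,0,0,0]]'; python3 st.py
```

```text
clock: 24.2
eef_pos: [0.5182, 0.0187, 0.2831]
eef_rot: [3.142, 0.249, 2.978]
contact_force: [-0.3, -0.4, -5.6]
grip_width: 0.0546
flapframe [ 0.0799 -0.0005  0.0049] F [-3.1 -0.5 -4.7] T [ 0.11  0.23 -0.02] q [ 0.02  0.42  2.01 -0.1   0.46 -1.3 ]
clock: 24.45
eef_pos: [0.5194, 0.0185, 0.2813]
eef_rot: [3.142, 0.249, 2.979]
contact_force: [-0.5, -0.3, -4.5]
grip_width: 0.0545
flapframe [ 0.08   -0.0005  0.0027] F [-2.7 -0.4 -3.6] T [ 0.07  0.15 -0.  ] q [ 0.02  0.43  2.01 -0.1   0.46 -1.3 ]
```

```bash
python3 -m handwheel '[[-0.02,0,0.05,0,0,0,0],[-0.02,0,0.05,0,0,0,0]]'; python3 st.py
```

```text
clock: 24.7
eef_pos: [0.5201, 0.0184, 0.2803]
eef_rot: [3.142, 0.249, 2.979]
contact_force: [-0.2, -0.2, -5.6]
grip_width: 0.0548
flapframe [ 0.0801 -0.0005  0.0014] F [-3.1 -0.2 -4.7] T [ 0.1   0.22 -0.03] q [ 0.02  0.43  2.01 -0.1   0.46 -1.3 ]
```

```bash
python3 -m handwheel '[[-0.02,0,0.06,0,0,0,0],[-0.02,0,0.06,0,0,0,0]]'; python3 st.py;  python3 -m handwheel '[[-0.02,0,0.06,0,0,0,0],[-0.02,0,0.06,0,0,0,0]]'; python3 st.py
```

```text
clock: 24.95
eef_pos: [0.521, 0.0183, 0.2791]
eef_rot: [3.142, 0.25, 2.978]
contact_force: [-1.6, 0.8, -2.9]
grip_width: 0.0547
flapframe [ 0.0802 -0.0005 -0.    ] F [-3.   0.6 -1.6] T [ 0.1   0.28 -0.05] q [ 0.02  0.43  2.01 -0.1   0.46 -1.3 ]
clock: 25.2
eef_pos: [0.5219, 0.0181, 0.2778]
eef_rot: [3.142, 0.25, 2.978]
contact_force: [-2.1, -0.0, -0.3]
grip_width: 0.0543
flapframe [ 0.0803 -0.0005 -0.0016] F [-1.9 -0.4  0.8] T [0.13 0.4  0.02] q [ 0.02  0.44  2.01 -0.1   0.46 -1.3 ]
```

```bash
python3 -m handwheel '[[0.1,0,0,0,0,0,0],[0.2,0,0.03,0,0,0,0],[0.2,0,0.03,0,0,0,0]]'; python3 st.py;  python3 -m handwheel '[[0.04,0,0.01,0,0,0,0],[0.04,0,0.01,0,0,0,0]]'; python3 st.py; python3 -m handwheel '[[0.04,0,0.01,0,0,0,0],[0.04,0,0.01,0,0,0,0]]'; python3 st.py
```

```text
clock: 25.58
eef_pos: [0.5171, 0.0189, 0.2758]
eef_rot: [3.141, 0.25, 2.978]
contact_force: [-1.5, 0.3, -0.2]
grip_width: 0.0548
flapframe [ 0.0752 -0.0005 -0.0008] F [-1.4  0.1  0.6] T [ 0.15  0.13 -0.02] q [ 0.02  0.44  2.02 -0.11  0.45 -1.29]
clock: 25.82
eef_pos: [0.5164, 0.019, 0.2753]
eef_rot: [3.141, 0.25, 2.979]
contact_force: [0.1, 0.6, 1.0]
grip_width: 0.0545
flapframe [ 0.0743 -0.0004 -0.0008] F [0.5 0.6 0.8] T [ 0.11 -0.   -0.01] q [ 0.03  0.44  2.02 -0.11  0.44 -1.29]
clock: 26.08
eef_pos: [0.5159, 0.0191, 0.2751]
eef_rot: [3.141, 0.251, 2.978]
contact_force: [0.9, -0.6, 3.3]
grip_width: 0.0544
flapframe [ 0.074  -0.0004 -0.0008] F [ 2.6 -0.4  2.3] T [-0.05 -0.38 -0.06] q [ 0.03  0.44  2.02 -0.11  0.44 -1.29]
```

The pot touched the plate, and sliding it downhill stalled it against the lip (force along the slope went from −1.4 to +2.6 N). I'll release it and back off along the flap normal.

```bash
python3 -m handwheel '[[0,0,0,0,0,0,0.8],[0,0,0,0,0,0,1],[0,0,0,0,0,0,1],[0,0,0,0,0,0,1],[0.1,0,-0.32,0,0,0,1],[0.4,0,-1.2,0,0,0,1],[0.84,0,-2.7,0,0,0,1],[1.2,0,-4,0,0,0,1]]'; python3 - <<'E'
from go import *;from plant import get_image
F=flap((.511,.0205,-.165),.55)
w=get_image("wrist");ps=get_image("side")
u=proj(ps,[F([.075,0,.03])])[0].astype(int);r=50
cv2.imwrite("pics/c.png",np.hstack([cv2.resize(ps["color"][u[1]-r:u[1]+r,u[0]-r:u[0]+r,::-1],(395,395),interpolation=2),cv2.resize(w["color"][:,:,::-1],(405,395))]))
E
```

```text
clock: 27.08
eef_pos: [0.4614, 0.028, 0.3655]
eef_rot: [3.141, 0.249, 2.978]
contact_force: [0.7, 0.1, 0.3]
grip_width: 0.0878
```

View pics/c.png

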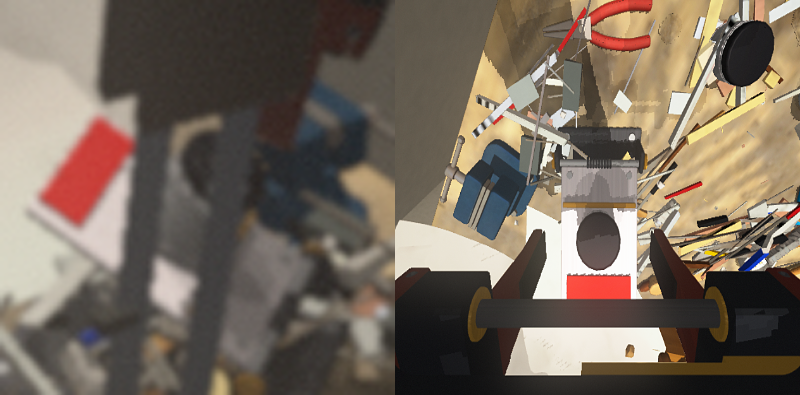

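The pot is seated centrally on the plate at the lip (wrist crop (598,240)), clear of the red pad at (598,287). Next I'll press the pad with the fingers shut, following the arc.

```bash
python3 - <<'E'
from go import *
P=(.511,.0205,-.165);tip=lambda th,up=0:flap(P,th)([.138,0,.003])+[0,0,.019+up]
a,c=row(tip(.55,.07));print(a)
b,c=row(tip(.55,.03));print(b)
for th in(.55,.45,.35,.25,.15,.05,0): print(th,row(tip(th,0),cur=c)[0][:3])
E
```

```text
[-6.52, 0.01, 1.29, 0.01, 1.82, 0.02]
[-6.12, 0.01, 2.84, 0.01, 1.82, 0.02]
0.55 [-0.0, -0.0, 1.2]
0.45 [-0.28, -0.0, 1.68]
0.35 [-0.5, 0.0, 2.18]
0.25 [-0.68, -0.0, 2.71]
0.15 [-0.8, -0.0, 3.24]
0.05 [-0.86, 0.0, 3.79]
0 [-0.88, -0.0, 4.07]
```

```bash
python3 -m handwheel '[[-1,0,-1.5,0,0,0,1],[-3,0,-1,0,0.6,0,1],[-6.5,0,0.5,0,1.8,0,0],[-6.5,0,1.3,0,1.82,0,0],[-6.12,0,2.84,0,1.82,0,0],[-6.12,0,2.84,0,1.82,0,0],[-6.12,0,2.84,0,1.82,0,0],[-6.12,0,2.84,0,1.82,0,0]]'; python3 - <<'E'
from go import *
P=(.511,.0205,-.165);tip=lambda th,up=0:flap(P,th)([.138,0,.003])+[0,0,.019+up]
for th in(.55,.45,.35,.25,.15,.05,0): print(th,row(tip(th,0))[0])
E
```

```text
clock: 28.18
eef_pos: [0.6263, 0.0011, 0.335]
eef_rot: [3.141, -0.002, 2.979]
contact_force: [0.3, 0.7, 0.5]
grip_width: 0.031
0.55 [0.03, 0.01, 1.13, 0.0, -0.01, 0.01]
0.45 [-0.25, 0.01, 1.61, 0.0, -0.01, 0.01]
0.35 [-0.47, 0.01, 2.12, 0.0, -0.01, 0.01]
0.25 [-0.65, 0.01, 2.64, 0.0, -0.01, 0.01]
0.15 [-0.77, 0.01, 3.18, 0.0, -0.01, 0.01]
0.05 [-0.84, 0.01, 3.72, 0.0, -0.01, 0.01]
0 [-0.85, 0.01, 4.0, 0.0, -0.01, 0.01]
```

```bash
python3 -m handwheel '[[0,0,0.5,0,0,0,0],[0,0,0.9,0,0,0,0],[0,0,1.1,0,0,0,0],[-0.14,0,1.4,0,0,0,0],[-0.25,0,1.6,0,0,0,0],[-0.36,0,1.85,0,0,0,0],[-0.47,0,2.1,0,0,0,0],[-0.47,0,2.1,0,0,0,0]]'; python3 -m handwheel '[[-0.09,0,0.25,0,0,0,0],[-0.18,0,0.5,0,0,0,0],[-0.24,0,0.8,0,0,0,0],[-0.3,0,1.05,0,0,0,0],[-0.34,0,1.3,0,0,0,0],[-0.37,0,1.6,0,0,0,0],[-0.38,0,1.8,0,0,0,0],[-0.38,0,1.8,0,0,0,0]]'
```

```text
clock: 29.18
eef_pos: [0.6374, -0.001, 0.28]
eef_rot: [-3.142, -0.005, 2.978]
contact_force: [0.2, 0.5, 0.3]
grip_width: 0.0006
clock: 30.18
eef_pos: [0.6465, -0.0024, 0.2355]
eef_rot: [3.142, -0.005, 2.979]
contact_force: [0.1, 0.4, 0.0]
grip_width: 0.0007
```

```bash
python3 -m handwheel '[[0,0,0.08,0,0,0,0],[0,0,0.08,0,0,0,0],[0,0,0.08,0,0,0,0]]'; python3 -m handwheel '[[0,0,0.08,0,0,0,0],[0,0,0.08,0,0,0,0],[0,0,0.08,0,0,0,0]]'; python3 - <<'E'
from fl import *;from plant import get_image,spotter
from go import state
print(np.round(state()["contact_force"],2))
for n in("top","side","wrist"):
    p=get_image(n);print(n,[(np.round(d["location"]),d["conf"]) for d in spotter.recognise(p,"flap_pad")[:2]],[proj(p,[flap((.511,.0205,-.165),t)([.136,0,.003])])[0].round() for t in(.55,.25,0)])
    cv2.imwrite(f"pics/p_{n}.png",p["color"][:,:,::-1])
E
```

```text
clock: 30.55
eef_pos: [0.6465, -0.0024, 0.2348]
eef_rot: [3.141, -0.004, 2.978]
contact_force: [-4.2, -1.0, 10.0]
grip_width: 0.0
clock: 30.92
eef_pos: [0.6466, -0.0024, 0.2342]
eef_rot: [3.141, -0.004, 2.979]
contact_force: [-7.1, -0.1, 21.4]
grip_width: 0.0006
[-7.07 -0.1  21.39]
top [] [array([417., 189.]), array([416., 186.]), array([413., 188.])]
side [(array([202., 326.]), 0.71)] [array([290., 166.]), array([284., 179.]), array([283., 191.])]
wrist [(array([ 95., 333.]), 0.55)] [array([325., 336.]), array([324., 322.]), array([323., 297.])]
```

The pad is on its stops: the tips stopped at z≈0.052 and the force rose to 21 N. I'll lift off and check.

```bash
python3 -m handwheel '[[0,0,-0.1,0,0,0,0],[0,0,-0.2,0,0,0,0],[0,0,-0.4,0,0,0,0],[0,0,-0.8,0,0,0,0],[0,0,-2,0,0,0,0],[0,0,-4,0,0,0,0],[0,0,-6,0,0,0,0],[0,0,-7,0,0,0,0]]'; python3 -m handwheel '[[-1,5,-5,0,0,0,0],[-1,5,-5,0,0,0,0],[-1,5,-5,0,0,0,0],[-1,5,-5,0,0,0,0]]'; python3 - <<'E'
from fl import *;from plant import get_image,spotter
P=(.511,.0205,-.165)
pt,ps,w=get_image("top"),get_image("side"),get_image("wrist")
for n,p in(("top",pt),("side",ps)):
    print(n,"pred 0.55/0:",[proj(p,[flap(P,t)([.136,0,.003])])[0].round() for t in(.55,0)])
    I=p["color"].astype(int);m=(I[...,0]>120)&(I[...,1]<90)&(I[...,2]<90)&(I[...,0]>I[...,1]+60)
    b,st,ce=blob(m,proj(p,[flap(P,0)([.136,0,.003])])[0]);print(ce.round(1),st)
    for q in("pot_a","lighter","wax_ring","pliers"):print(q,[(np.round(d["location"],0).tolist(),round(d["conf"],2)) for d in spotter.recognise(p,q)])
for q in([.4346,.2038],[.4945,.3445]):
    print(q,*lid(pt,q,75),*lid(ps,q,75))
c=lambda p,u,r,s:cv2.resize(p["color"][u[1]-r:u[1]+r,u[0]-r:u[0]+r,::-1],(s,s),interpolation=2)
cv2.imwrite("pics/e.png",np.hstack([c(pt,(350,225),100,395),c(ps,(310,230),110,395)]))
E
```

```text
clock: 32.22
eef_pos: [0.6477, -0.0026, 0.4105]
eef_rot: [3.141, -0.0, 2.978]
contact_force: [-0.5, -1.1, -0.5]
grip_width: 0.0004
clock: 32.72
eef_pos: [0.6934, 0.119, 0.5357]
eef_rot: [3.139, 0.002, 2.981]
contact_force: [0.3, -0.5, -0.1]
grip_width: 0.0004
top pred 0.55/0: [array([417., 189.]), array([413., 188.])]
[154.1 387. ] [139 371  27  32 227]
pot_a [([176.0, 215.0], 0.96), ([251.0, 270.0], 0.91), ([276.0, 327.0], 0.78)]
lighter [([183.0, 262.0], 0.43)]
wax_ring []
pliers [([301.0, 390.0], 0.67), ([276.0, 328.0], 0.56)]
side pred 0.55/0: [array([290., 166.]), array([283., 191.])]
[259.5 302.3] [256 289   8  27  89]
pot_a [([185.0, 314.0], 0.85), ([370.0, 205.0], 0.71), ([204.0, 314.0], 0.69), ([266.0, 365.0], 0.63), ([319.0, 328.0], 0.57)]
lighter [([206.0, 312.0], 0.71), ([329.0, 233.0], 0.59)]
wax_ring [([386.0, 270.0], 0.53), ([205.0, 311.0], 0.32)]
pliers [([231.0, 398.0], 0.89)]
[0.4346, 0.2038] [0.4329 0.2012] 365 383 [0.4335 0.2034] 400 497
[0.4945, 0.3445] [0.494  0.3401] 394 381 [0.4934 0.345 ] 513 641
```

View pics/e.png

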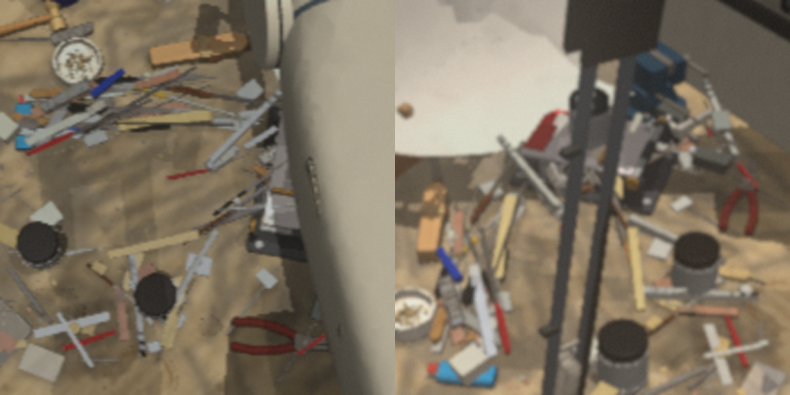

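```bash
python3 -m handwheel '[[0,3,-1,0,0,0,0],[0,3,-1,0,0,0,0],[0,3,-1,0,0,0,0],[0,3,-1,0,0,0,0],[0,3,-1,0,0,0,0],[0,3,-1,0,0,0,0],[0,3,-1,0,0,0,0],[0,3,-1,0,0,0,0]]'; python3 - <<'E'
from fl import *;from plant import get_image,spotter,ticket
P=(.511,.0205,-.165);pt,ps=get_image("top"),get_image("side")
for n,p in(("top",pt),("side",ps)):
    I=p["color"].astype(int);m=(I[...,0]>80)&(I[...,1]<.5*I[...,0])&(I[...,2]<.5*I[...,0]);u=proj(p,[flap(P,0)([.136,0,.003])])[0]
    b,st,ce=blob(m,u);print(n,"pad level/raised",u.round(1),proj(p,[flap(P,.55)([.136,0,.003])])[0].round(1),"seen",ce.round(1),st[4],
     "lid level/raised",*[proj(p,[flap(P,t)([.075,0,.06])])[0].round(1) for t in(0,.55)],[np.round(d["location"][::-1]).tolist() for d in spotter.recognise(p,"pot_a")])
print(ticket.hand_in())
E
```

```text
clock: 34.28
eef_pos: [0.7051, 0.1904, 0.5566]
eef_rot: [3.142, -0.005, 2.978]
contact_force: [0.2, -0.2, 0.1]
grip_width: 0.0006
top pad level/raised [413.4 188.1] [417.4 189. ] seen [155.5 385.6] 281 lid level/raised [413.8 207. ] [413.4 222.1] [[326.0, 276.0], [215.0, 175.0]]
side pad level/raised [282.8 190.6] [290.4 165.8] seen [282.3 193. ] 167 lid level/raised [307.5 174.1] [326.  165.5] [[206.0, 367.0], [312.0, 184.0], [366.0, 267.0], [330.0, 319.0]]
the job is handed in; nothing more can be done
None
```

The full canister is on the flap against the brass lip, the flap is pressed level and stays down, and the job is handed in at about 34 s.

- **Finding the full one:** I lifted all three. The two at about (0.435, 0.204) and (0.494, 0.344) weighed about 1.3–1.5 N. The one at (0.634, 0.226) weighed about 5 N, so it was the full one.
- **Placing it:** My first attempt at the flap ran joints 4 and 5 to their limits before the canister touched anything. I put it back on its spot, gripped it again with the tool tipped the other way, and set it down at the slope. It slid downhill until it stalled at the lip, and then I let go.
- **Pressing the flap:** I pressed the red pad down along its arc until it was on the stops (21 N), then lifted off.

**Last checks**
- **Flap:** About 3 s after letting go, the side view shows the pad at pixel (282, 193). I expected (283, 191) for level and (290, 166) for raised.
- **Full canister:** It shows upright on the plate in the side view.
- **Empty canisters:** Both stand within about 4 mm of where they started.
- **Other things:** The lighter and pliers show where they were. The wax ring shows in the side view only. I did not check the orange look-alike again.
- **What the checks missed:** In the last top view the arm hid the flap, and the red-pad finder there picked up something else. The level reading therefore rests on the side camera and the force on the stops. My picture of the seated canister before pressing looked flat, but I did not measure its angle.

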